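Drive the stand's spring pin home and offer up the cast lever

ROBOT

A 7-joint arm with a two-finger parallel gripper is mounted at the origin on a cart in front of the work surface, level with it; the furniture and walls round the work are solid. World frame = base frame: x ahead of the robot, y to its left, z up, the work surface at z = 0. Lengths are in mm, angles in rad, forces in N, time in s.
With the tool pointing down it reaches from about 400 to 875 mm from the base axis. Payload 19.3 kg.
Tool frame: the origin (TCP) lies at the very end of the fingers, on their centre line; the grasp point (between the pads) lies 19 mm behind it (grip_point_offset is the z of the grasp point in the tool frame, in mm); z points along the fingers, y is the line along which they close (so a half turn about z gives the same grasp; the last joint's range is limited). The gripper opens to 85 mm and grips with 20 to 120 N. Pads are 22 mm wide; open, the fingers measure 114 mm over their backs; the gripper's body (76 mm by 85 mm) begins 54 mm behind the grasp point. The pads swing forward as they close: fully open they stand 13 mm farther back than shut.
Start: joints at [-1.248, 0.521, -0.036, 1.599, 0.021, 1.021, -0.113], TCP at [239.253, 577.384, 231.291] pointing down, gripper open.
Joint ranges: [-2.91, 2.91], [-0.3, 2.13], [-1.5, 1.42], [0.17, 2.43], [-1.26, 4.41], [0.16, 1.93], [-2.52, 2.52]. Speed limits (rad/s): [1.89, 1.89, 2.39, 2.39, 3.01, 3.01, 3.01].

INTERFACE

Orientations are given as a 3x3 rotation matrix whose columns are the frame's x, y, z axes.
In Python, from workcell import movep, movel, goto_joints, open_gripper, clamp, wait, inverse_kinematics, read_state, camera, PlanningError, finish_job, grip_point_offset gives the robot as it stands. Calls block until the motion is done:
- movep(position, orientation): joint-space move of the TCP to a pose.
- movel(position, frame=None, max_speed=150, guard=None): straight line of the TCP; frame=None keeps the orientation; max_speed is the mean speed in mm/s. With guard (N) it stops when the force on the tool has changed by that much, and returns True; else False.
- goto_joints(angles): joint-space move.
- open_gripper() and clamp(): open the fingers fully, or close them until they stop; the grip force is fixed at half the most.
- wait(seconds).
- inverse_kinematics(position, orientation): joint angles nearest the present ones, or None.
- read_state(): the state.
- camera(name): name is "side" or "top" or "wrist"; returns a dict with "image" (400x640x3 uint8, blue, green, red), "range_z" (400x640 float32, mm along the optical axis (not along the pixel's ray), 0 where there is no reading), "fx", "fy", "cx", "cy" (pixels), "dist_coeffs" ([k1, k2, p1, p2, k3] as OpenCV has them; the pictures are not rectified), "cam_to_world" (4x4, takes a point from camera to world coordinates). Camera axes: x right, y up, looking along -z (the intrinsics and any distortion apply to the point x, -y, -z); pixel columns grow to the right and rows downward; lengths in mm; the calibration is good to about 2 mm. A picture is of the moment at which its call begins.
A pose or a line that the arm cannot do raises PlanningError and nothing moves.
- finish_job(): hands the job in; it is judged then, once.
The state is a dict: "time": time; "qpos": joint angles; "qvel": joint speeds; "joint_efforts": joint torques, N m; "eef_pos": TCP position; "tool_rot": TCP orientation; "ft_force": force on the tool from outside, world axes, zero at the start; "torque": the same for the moment, N m; "finger_gap": finger opening in mm; "gripper_force": force on a finger pad.
Only numpy, scipy, OpenCV 4.12 (cv2) and the standard library are available. Lean on these libraries where they do the work, as an engineer would, in place of code of your own. Each camera call takes 0.05 s, during which the arm holds its last target. There are 200 camera calls.

TASK

The spring pin in the middle of the grey stand has crept up: take the upright mallet, knock the pin fully down with it, and stand the mallet back upright on the bench, clear of the stand. Then pick the cast lever up by its balance point and hold it level over the stand, boss over the large seat and eye over the small one, about 6 cm above the seats, so that a colleague can fit it; the program finishes while still holding it there. Only the mallet may touch the stand, and the small loose labware stays where it is.

Things in the scene. Friction and masses are not known exactly. Their poses are not given: they have to be found in the camera images.
- stand: Low grey cast stand fixed to the bench, base 226 x 62 x 12 mm. Origin: centre of its underside, below the pin; +x runs to the small (eye) seat, -x to the large (boss) seat, z up. Seat faces are 40 mm high; a short spigot on each rises to 55 mm. Its +x lies within 20 degrees of world +x.
- boss_seat (a point): Centre of the large round seat (52 mm across) at its face, 82.5 mm to -x of the stand's origin, 40 mm up. Its spigot is 21 mm across.
- eye_seat (a point): Centre of the small round seat (28 mm across) at its face, 82.5 mm to +x of the stand's origin, 40 mm up. Its spigot is 8 mm across.
- pin (a joint): Travel of the steel spring pin down into the stand, m: 0 = fully up, 0.018 = fully down on its stop. Starts nearly up. It takes about 7 to 10 N to drive it and friction keeps it where it is left.
- pin_top (a point): Centre of the top of the pin's steel head (20 mm across), in the middle of the stand; 62 mm above the bench with the pin up, 44 mm fully down.
- mallet: Upright mallet, 122 mm tall, about 0.22 kg, standing on its striking face: round white head 40 mm across and 40 tall, square wooden handle above it, 22 x 22 mm, from 48 to 122 mm above the face. Origin: centre of the striking face (underside); z points up the handle, x and y square to its flats. Grip the handle's flats from above and press or strike straight down.
- lever: Dark cast lever on the bench, 0.3 to 0.6 kg, 203 mm long. Boss (52 mm across, 50 tall) at x -82.5, eye (24 mm across, 50 tall) at x +82.5 mm, joined by a bar 14 mm wide, 24 to 46 mm above their undersides (thin rib below, to 15 mm). Origin midway between boss and eye axes at underside level; z up. It balances on the bar 44 mm from the boss axis (x -39 mm): grip across the bar there.
- lever_boss (a point): Centre of the boss's underside.
- lever_eye (a point): Centre of the eye's underside.
- stopper_3: Bystander: yellow stopper, 37 mm across, 30 mm tall, loose; origin under its centre.
- beaker_50: Bystander: small glass beaker, 52 mm across, 62 mm tall, loose, between the two fixed fraction collectors; origin under its centre. (Behind lever and mallet, the collectors' decks begin at x = 0.43 m left and 0.50 m right, 82 mm high; their tube drums are 153 mm, their posts 250 mm high: carry things past in front of them.)
- weigh_boat: Bystander: white weighing boat, 64 mm square, 17 mm tall, loose; origin under its centre.

How it is judged (in metres and radians):
On the way, in this order (a step that is already met when the one before it is completed fails the run):
1. the pin is driven down (value of joint pin above 0.015 m), for 0.1 s.
2. the mallet stands upright on the bench again, let go, clear of the stand (height (world z) of mallet below 0.006 m and angle between mallet's own z axis and vertical below 0.1 rad and contact force between mallet and the fingers below 0.1 N and contact force between mallet and stand below 0.1 N), for 0.2 s.
At the end, for the whole second after the job is handed in: Pin at least 15 mm down; mallet upright on the bench, touching neither lever nor stand; fingers hold the lever within 20 mm of its balance point, level within 0.1 rad, boss and eye each within 15 mm sideways of and 30 to 90 mm above their seats, still, clear of the stand (value of joint pin above 0.015 m and height (world z) of mallet below 0.006 m and angle between each of mallet, lever's own z axis and vertical below 0.1 rad and contact force between mallet and lever below 0.1 N and contact force between each of mallet, lever and stand below 0.1 N and contact force between the fingers and lever above 1 N and x of the grasp point in the frame of lever between -0.059 and -0.019 m and horizontal distance between lever_boss and boss_seat below 0.015 m and horizontal distance between lever_eye and eye_seat below 0.015 m and z of lever_boss in the frame of boss_seat between 0.03 and 0.09 m and z of lever_eye in the frame of eye_seat between 0.03 and 0.09 m and linear speed of lever below 0.02 m/s); the arm keeps its last pose, push and grip.
It fails at once if the robot itself touches the stand (contact force between any of the fingers, the arm and stand above 1 N).
It fails at once if the lever touches the stand (contact force between lever and stand above 1 N).
It fails at once if a loose bystander is moved by more than 30 mm (distance of any of stopper_3, beaker_50, weigh_boat from where it was at the start of the episode above 0.03 m).
It also fails if it takes over 67 s, if anything falls off the work surface, if the arm or the gripper's body presses on something with over 40 N, if the wrist force passes 120 N, or if a joint passes its speed limit or range.

## Working session

There is one attempt and no reset: what is moved stays moved. The work goes in short steps, each a Python script; the robot and the scene stay as the last script left them, time stands still between calls to the robot, and variables do not carry over. Pictures are saved under pics/ and viewed, at most 10 in all, crops included, and the job is handed in when it is done.

```bash
ls; mkdir -p pics; python3 - <<'E'
from workcell import *
import cv2,numpy as np
for n in("top","side"):
    c=camera(n);cv2.imwrite(f"pics/{n}0.png",c["image"]);np.savez(f"pics/{n}0.npz",**c)
    print(n,c["fx"],c["cx"],c["cy"],c["dist_coeffs"],np.round(c["cam_to_world"],3).tolist(),(c["range_z"]>0).mean())
print(read_state()["tool_rot"],grip_point_offset,read_state()["time"])
E
```

```text
pics
top 374.92198930176215 323.56508154514836 197.72460260586246 [0.02504902 0.         0.         0.         0.        ] [[-0.012, 0.996, -0.088, 413.098], [-1.0, -0.013, -0.004, 147.416], [-0.005, 0.088, 0.996, 1166.578], [0.0, 0.0, 0.0, 1.0]] 0.99610546875
side 449.24854692678497 322.2981334280689 201.05160970385154 [-0.00920418  0.          0.          0.          0.        ] [[0.962, 0.115, -0.249, 162.296], [-0.273, 0.465, -0.842, -988.722], [0.019, 0.878, 0.479, 736.279], [0.0, 0.0, 0.0, 1.0]] 0.9957109375
[[-9.23835742e-01  3.82789001e-01 -3.19648328e-04]
 [ 3.82789128e-01  9.23835252e-01 -9.54547396e-04]
 [-7.00878507e-05 -1.00420291e-03 -9.99999493e-01]] -18.700000000000003 0.1
```

View pics/top0.png

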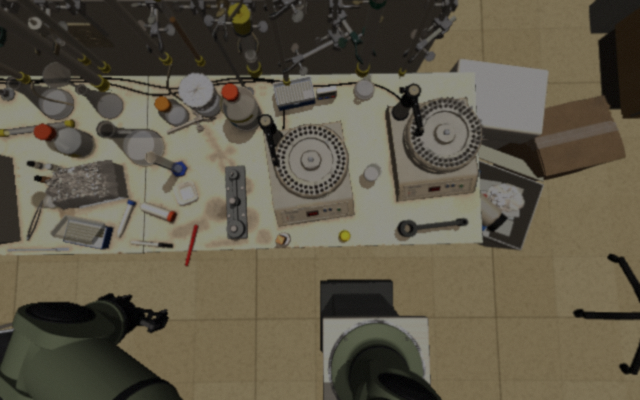

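View pics/side0.png

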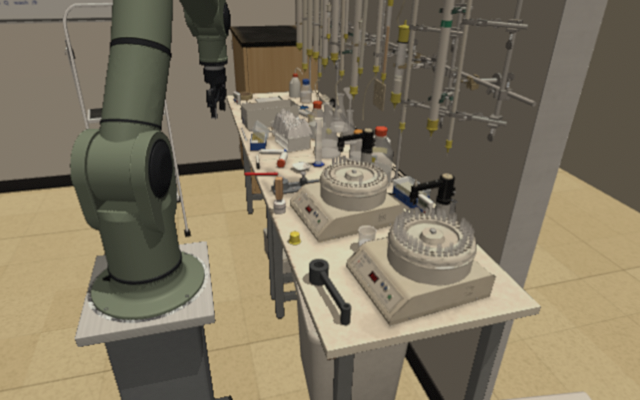

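Top view: the stand is at about (236,202), with its large seat at the bottom (236,229) and small seat at the top (235,174). The mallet is near (283,240) and the stopper at (345,236). The lever's boss is at (406,228) and its eye at (461,222), and the beaker is at (371,173). The weigh boat is at (187,194). I'll measure these from the depth cloud.

```bash
cat > h.py <<'E'
import cv2,numpy as np
from workcell import *
def rays(c,px):
    K=np.array([[c["fx"],0,c["cx"]],[0,c["fy"],c["cy"]],[0,0,1.]])
    p=cv2.undistortPoints(np.array(px,float).reshape(-1,1,2),K,np.array(c["dist_coeffs"],float)).reshape(-1,2)
    d=np.c_[p[:,0],-p[:,1],-np.ones(len(p))]
    T=np.array(c["cam_to_world"]);return T[:3,3],d@T[:3,:3].T
def onplane(c,px,z):
    o,d=rays(c,px);return o+d*((z-o[2])/d[:,2])[:,None]
def cloud(c):
    v,u=np.mgrid[0:400,0:640];o,d=rays(c,np.c_[u.ravel(),v.ravel()])
    r=np.array(c["range_z"]).reshape(-1,1);P=o+d*r;P[r[:,0]==0]=np.nan
    return P.reshape(400,640,3)
def down(yaw): # tool y axis (closing line) at angle yaw from world x
    y=np.array([np.cos(yaw),np.sin(yaw),0]);z=np.array([0,0,-1.]);return np.c_[np.cross(y,z),y,z]
def shot(n,name):
    c=camera(n);cv2.imwrite(f"pics/{name}.png",c["image"]);np.savez(f"pics/{name}.npz",**c);return c
E
python3 - <<'E'
from h import *
c=dict(np.load("pics/top0.npz"))
P=cloud(c);img=c["image"]
pts=dict(big=(236,229,55),small=(235,174,55),pin=(235,202,60),boss=(406,228,50),eye=(461,222,50),mal=(283,240,122),stop=(345,236,30),beak=(371,173,62),boat=(187,194,10),pen=(192,245,5))
for k,(u,v,z) in pts.items(): print(k,onplane(c,[(u,v)],z)[0].round(0),P[v,u].round(0))
# lever dark mask
z=P[...,2]
m=((z>30)&(z<70)&(img.max(2)<90)).astype(np.uint8);m[:,:390]=0;m[:215]=0;m[245:]=0;m[:,480:]=0
q=P[m>0];print(len(q),q.min(0),q.max(0))
cr=[cv2.resize(img[y:y+80,x:x+100],None,fx=4,fy=4,interpolation=cv2.INTER_CUBIC) for y,x in((170,200),(185,385))]
cv2.imwrite("pics/crop.png",np.hstack(cr))
E
```

```text
big [422. 412.  55.] [422. 413.  50.]
small [586. 416.  55.] [589. 420.  39.]
pin [502. 414.  60.] [504. 421.  33.]
boss [419. -91.  50.] [ 419. -101.    0.]
eye [ 435. -253.   50.] [ 435. -254.   48.]
mal [389. 266. 122.] [389. 266. 120.]
stop [397.  89.  30.] [397.  89.  32.]
beak [583.  10.  62.] [590.   5.  18.]
boat [532. 575.  10.] [533. 578.   2.]
pen [375. 558.   5.] [375. 556.  12.]
444 [ 395.02703027 -272.21018539   30.91737093] [446.82557181 -72.16102298  54.04255767]
```

View pics/crop.png

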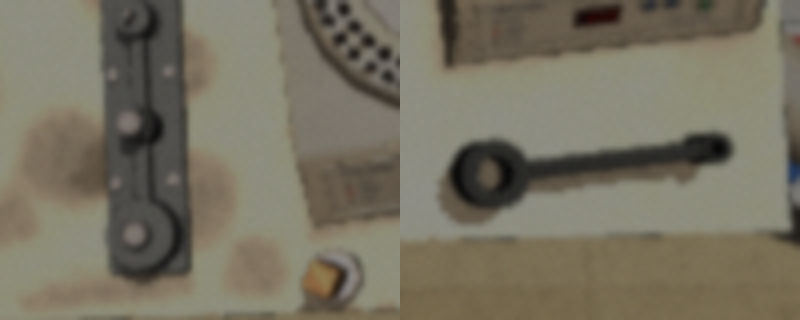

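Crop: the pin head is at full-frame px (232,201), the big spigot at (234,229) and the small spigot at (233,175). The mallet's handle top is at (281,240), with flats turned by about 15-20°. The lever is boss-left with its bar running slightly upward to the right. Next I'll take close views with the wrist camera.

```bash
python3 - <<'E'
from h import *
s=read_state();R=down(np.pi/2-0.1)
import itertools
for y in(np.pi/2,-np.pi/2): print(y,[inverse_kinematics(p,down(y)) is not None for p in((480,410,330),(389,266,330),(420,-134,330))])
Rs=s["tool_rot"]; yaw=np.arctan2(Rs[1,1],Rs[0,1]);print(yaw)
movep([470,400,330],down(np.pi/2));a=shot("wrist","w_stand")
movep([400,266,330],down(np.pi/2));b=shot("wrist","w_mal")
print(read_state()["time"],read_state()["qpos"],np.round(a["cam_to_world"],2))
cv2.imwrite("pics/wm.png",np.vstack([a["image"][::1],b["image"]])[:, :]) if 0 else cv2.imwrite("pics/wm.png",cv2.resize(np.vstack([a["image"],b["image"]]),(480,600)))
E
```

```text
1.5707963267948966 [True, True, True]
-1.5707963267948966 [True, True, True]
1.1779827665062177
2.025 [-0.64746149  0.18811666 -0.07561587  1.8311874   0.01549715  1.12244253
  0.84352702] [[-0.0000e+00 -9.6000e-01 -2.9000e-01  3.9654e+02]
 [ 1.0000e+00 -0.0000e+00 -0.0000e+00  4.0118e+02]
 [ 0.0000e+00 -2.9000e-01  9.6000e-01  4.7242e+02]
 [ 0.0000e+00  0.0000e+00  0.0000e+00  1.0000e+00]]
```

View pics/wm.png

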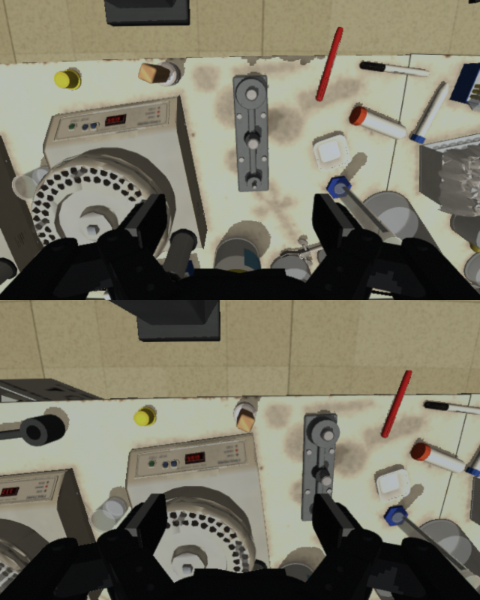

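Wrist view (full-frame px): in the first shot the big spigot is at about (333,127), the pin at (336,191) and the small spigot at (337,244). The mallet's handle top is at about (203,93), with its head to the right. In the second shot the handle top is at about (323,152) and the lever boss at about (53,175).

```bash
python3 - <<'E'
from h import *
for n in("w_stand","w_mal"):
    c=dict(np.load(f"pics/{n}.npz"));P=cloud(c);img=c["image"];z=P[...,2];X=P[...,0];Y=P[...,1]
    near=(abs(Y-414)<45)&(X>370)&(X<640)
    for nm,lo,hi,x0,x1 in(("big",36,46,380,460),("small",36,46,560,625),("bigsp",50,60,380,460),("smsp",49,60,560,625),("pin",52,66,470,540)):
        m=near&(z>lo)&(z<hi)&(X>x0)&(X<x1);q=P[m]
        if len(q): 
            (cx,cy),r=cv2.minEnclosingCircle(q[:,:2].astype(np.float32)); print(n,nm,len(q),q.mean(0).round(1),(round(cx,1),round(cy,1)),round(r,1))
    m=near&(z>7)&(z<17);print("base",m.sum(),cv2.minAreaRect(P[near&(z>7)&(z<100)][:,:2].astype(np.float32)))
    near=(abs(Y-266)<60)&(abs(X-389)<45)
    for nm,lo,hi in(("handle top",112,128),("head",5,42),("headtop",36,48)):
        q=P[near&(z>lo)&(z<hi)]
        if len(q): print(n,nm,len(q),q.mean(0).round(1),cv2.minAreaRect(q[:,:2].astype(np.float32)))
    v,u=np.where(near&(z>112));print(u.min(),u.max(),v.min(),v.max())
a=cv2.imread("pics/w_stand.png");b=cv2.imread("pics/w_mal.png")
cv2.imwrite("pics/cr2.png",np.hstack([cv2.resize(a[85:275,290:385],None,fx=3,fy=3,interpolation=2),cv2.resize(b[115:205,275:365],(400,400),interpolation=2)[:, :] if 0 else cv2.copyMakeBorder(cv2.resize(b[115:205,275:365],None,fx=5,fy=5,interpolation=2),0,120,0,0,0)]))
E
```

```text
w_stand big 1053 [423.4 420.8  40.1] (423.9, 421.1) 25.9
w_stand small 251 [586.6 428.8  40. ] (588.2, 428.9) 13.8
w_stand bigsp 225 [423.4 421.   54.4] (423.5, 421.0) 10.4
w_stand smsp 29 [587.4 428.7  54. ] (587.9, 429.0) 4.3
w_stand pin 188 [505.2 424.9  59.8] (505.7, 425.0) 9.9
base 3977 ((506.37567138671875, 425.11932373046875), (224.5859375, 62.11540985107422), 2.738647937774658)
w_stand handle top 540 [390.6 277.6 121.1] ((390.6975402832031, 276.006103515625), (22.998777389526367, 22.328989028930664), 66.5777587890625)
w_stand head 639 [396.6 285.1  31.9] ((402.8271179199219, 278.57916259765625), (33.378623962402344, 64.27578735351562), 86.01062774658203)
w_stand headtop 365 [390.8 283.1  39.1] ((390.7657470703125, 279.4879150390625), (29.9725399017334, 38.91801071166992), 88.45149993896484)
184 211 84 110
w_mal big 945 [422.  418.4  40.2] (423.4, 420.1) 26.0
w_mal bigsp 204 [422.6 419.4  54.4] (423.0, 420.9) 11.0
w_mal pin 174 [504.9 423.4  59.8] (505.9, 424.8) 10.7
base 2816 ((505.7554931640625, 424.1284484863281), (226.2834930419922, 63.263309478759766), 2.5829079151153564)
w_mal handle top 426 [389.4 275.7 121.5] ((390.1794738769531, 275.90087890625), (22.13460350036621, 22.09598159790039), 66.95687866210938)
w_mal head 511 [396.5 274.6  31.1] ((402.6264953613281, 273.54730224609375), (42.90993118286133, 65.64332580566406), 85.96036529541016)
w_mal headtop 277 [382.2 273.9  38.9] ((385.1465148925781, 274.6180419921875), (27.904138565063477, 38.66935348510742), 13.269588470458984)
38 593 151 399
```

View pics/cr2.png

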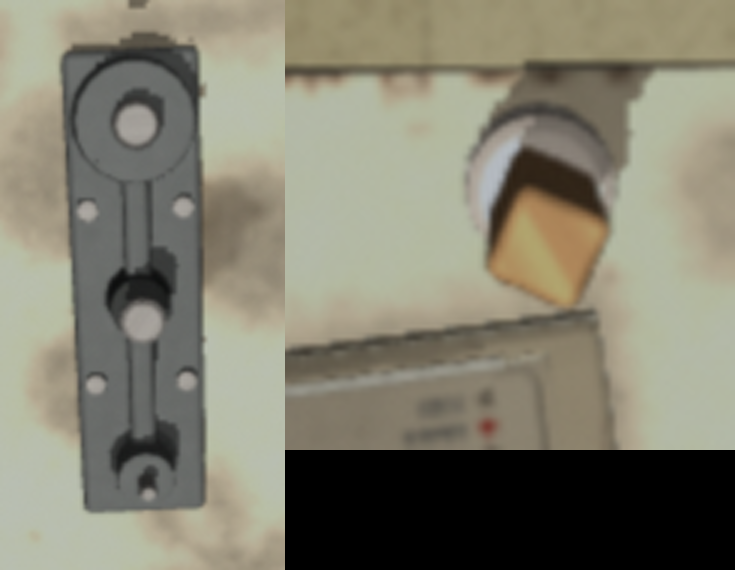

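Two wrist views agree with each other and with the given sizes:
- **Stand:** centre (505.7, 424.9), yaw 2.7°, seats 164.6 mm apart.
- **Mallet:** (390.4, 276), flats at 67°, top at 121 mm.

Next is gripping the mallet and driving the pin.

```bash
python3 - <<'E'
from h import *
R=down(np.radians(66.8));M=np.array([390.4,276.])
def st(t):
    s=read_state();print(t,round(s["time"],2),s["eef_pos"].round(1) if hasattr(s["eef_pos"],"round") else s["eef_pos"],np.round(s["ft_force"],1),round(s["finger_gap"],1),s["gripper_force"])
movep([*M,170],R);movel([*M,78],max_speed=120);clamp();st("clamp")
movel([*M,190],max_speed=150);st("lift")
movel([410,424.9,190]);movel([505.7,424.9,190]);st("over");shot("wrist","w_over");shot("side","s_over")
movel([505.7,424.9,150],max_speed=100)
g=movel([505.7,424.9,119],max_speed=30,guard=40);st(g)
E
```

```text
clamp 4.22 [390.4 275.8  78.2] [-1.7 -0.9  6.4] 21.1 58.32066893577576
lift 5.12 [390.  275.7 189.2] [-0.1  0.1 -3.8] 21.5 58.6127632856369
over 7.07 [504.9 424.9 189.9] [-0.4  0.6 -2.9] 21.1 58.62006962299347
True 8.62 [506.2 425.1 122.1] [-3.2 -2.7 13.6] 21.7 60.66285789012909
```

```bash
python3 - <<'E'
from h import *
M=np.array([390.4,276.])
movel([505.7,424.9,190]);shot("side","s_after");movel([410,424.9,190]);movel([*M,190]);c=shot("wrist","w_after")
P=cloud(c);z=P[...,2];m=(abs(P[...,0]-505.7)<16)&(abs(P[...,1]-424.9)<16)
q=P[m&(z>30)&(z<70)];print("pin pts",len(q),np.percentile(q[:,2],[50,80,95,99]) if len(q) else 0)
movel([*M,95],max_speed=100);g=movel([*M,76],max_speed=25,guard=5);s=read_state();print(g,s["time"],s["eef_pos"],s["ft_force"])
E
```

```text
pin pts 678 [39.03047237 44.14010208 44.97161652 45.53318905]
True 13.0167 [390.30023385 275.88654237  78.20235481] [-0.35251948 -1.12095867 10.0397658 ]
```

The pin top reads 44–45 mm, so it is fully down, and the mallet touched the bench at its original height. I'll release it and look at the lever.

```bash
python3 - <<'E'
from h import *
open_gripper();wait(.3);s=read_state();movel([390.4,276,230]);b=shot("wrist","w_rel")
P=cloud(b);q=P[(abs(P[...,0]-390)<30)&(abs(P[...,1]-276)<30)&(P[...,2]>112)&(P[...,2]<130)]
print("mallet",len(q),q.mean(0) if len(q) else 0,cv2.minAreaRect(q[:,:2].astype(np.float32)) if len(q) else 0)
movep([440,-140,330],down(np.pi/2));c=shot("wrist","w_lev");print(read_state()["time"])
P=cloud(c);X,Y,z=P[...,0],P[...,1],P[...,2]
m=(X>370)&(X<470)&(Y>-300)&(Y<-50)&(z>10)&(z<60)&(c["image"].max(2)<110)
q=P[m];print(len(q),q.min(0),q.max(0),cv2.minAreaRect(q[:,:2].astype(np.float32)))
t=m&(z>46.5)
for nm,k in(("boss",Y>-140),("eye",Y<-200)):
    e=P[t&k];print(nm,len(e),cv2.minEnclosingCircle(e[:,:2].astype(np.float32)),e.mean(0))
bar=P[m&(z>42)&(Y<-130)&(Y>-225)];l=cv2.fitLine(bar[:,:2].astype(np.float32),2,0,.01,.01).ravel();print("bar",len(bar),l,np.percentile(bar[:,2],[5,50,95]))
E
```

```text
mallet 777 [389.17457098 276.7840732  121.37587055] ((390.5876159667969, 276.2812805175781), (21.57118034362793, 22.498075485229492), 66.57123565673828)
16.8083
2664 [ 392.41638798 -273.65379007   10.34941232] [447.40602004 -74.3006997   53.11849994] ((421.2139892578125, -174.24815368652344), (50.812198638916016, 199.99827575683594), 2.496511459350586)
boss 999 ((418.5, -106.686279296875), 32.39222717285156) [ 417.7776118  -100.77997913   49.88361489]
eye 278 ((432.7371520996094, -237.00674438476562), 36.894859313964844) [ 434.56908308 -250.21657279   48.87010566]
bar 812 [ 1.0932172e-01 -9.9400640e-01  4.2655557e+02 -1.7734602e+02] [43.61904789 45.82762645 47.32245559]
```

View pics/w_lev.png

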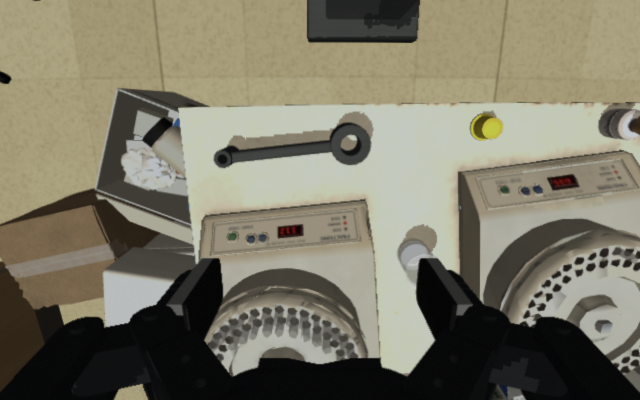

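The wrist view shows the boss ring at (349,143), its eye at (223,158) and a clear bar; the mallet is upright where it was. I'll refine the boss and eye centres from clicked rays and from the extent along the axis.

```bash
python3 - <<'E'
from h import *
c=dict(np.load("pics/w_lev.npz"));P=cloud(c);X,Y,z=P[...,0],P[...,1],P[...,2]
m=(X>370)&(X<470)&(Y>-300)&(Y<-50)&(z>40)&(z<60)&(c["image"].max(2)<110)
d=np.array([.1093,-.994]);p0=np.array([426.56,-177.35]);n=np.array([.994,.1093])
q=P[m][:,:2]-p0;a=q@d;b=q@n;print(np.percentile(a,[0,.5,99.5,100]),a.max()-a.min())
s=a<a.min()+52;print("boss lateral",b[s].min(),b[s].max());s=a>a.max()-20;print("eye lat",b[s].min(),b[s].max())
s=(a>-40)&(a<40);print("bar lat",b[s].min(),b[s].max(),b[s].mean())
print("rays",onplane(c,[(349,143),(223,158)],50))
B=p0+d*(a.min()+26);E=p0+d*(a.max()-12);print("B,E",B,E,np.linalg.norm(E-B),"balance",p0+d*((a.min()+26+a.max()-12)/2-38.5))
E
```

```text
[-103.49728151 -101.92092279   94.76607854   96.86765947] 200.36494097850425
boss lateral -25.153132131831732 25.497838181764166
eye lat -11.47087852389027 11.519578373494356
bar lat -6.817877996158171 7.548329362693281 -0.09617466629476715
rays [[ 416.52085669 -101.07148909   50.        ]
 [ 435.62475206 -261.7370968    50.        ]]
B,E [ 418.08954713 -100.31770218] [ 435.83603518 -261.70845351] 162.36351946722328 balance [ 422.75474116 -142.74407785]
```

```bash
python3 - <<'E'
from h import *
G=[422.8,-143.2];y0=np.radians(6.27);R0=down(y0);R1=down(np.radians(92.7))
for p,R in((G+[17],R0),(G+[200],R0),([423,0,200],R0),([423,424,200],R0),([467,423,200],R1),([467,423,117],R1)):
    q=inverse_kinematics(p,R);print(None if q is None else np.round(q,2))
movep(G+[120],R0);movel(G+[17],max_speed=100);s=read_state();print(s["eef_pos"],s["ft_force"]);clamp()
s=read_state();print(s["time"],s["finger_gap"],s["gripper_force"])
movel(G+[60],max_speed=80);wait(.2)
s=read_state();print(s["time"],s["finger_gap"],s["gripper_force"],s["ft_force"],s["torque"]);shot("wrist","w_grip");shot("side","s_grip")
a=cv2.imread("pics/w_grip.png");b=cv2.imread("pics/s_grip.png")
cv2.imwrite("pics/grip.png",np.vstack([cv2.resize(a[:,:],(480,300)),cv2.resize(b[200:350,220:460],(480,300))]))
E
```

```text
[ 0.02  0.66  0.22  2.21 -0.45  0.32  0.74]
[-0.14  0.31  0.42  2.1  -0.18  0.77  0.49]
[-0.39  0.26  0.3   2.15 -0.11  0.75  0.09]
[-0.9   0.51  0.01  1.7  -0.01  0.92 -0.77]
[-0.71  0.57 -0.17  1.61  0.11  0.97  0.69]
[-0.72  0.66 -0.17  1.67  0.14  0.82  0.67]
[ 423.06614201 -143.26036515   17.42900561] [-0.12481847  0.19656168  0.1319551 ]
19.7917 13.143994777622526 58.56271505355835
20.675 12.929632399673592 58.459625244140625 [ 0.65339302  1.98549874 -4.08296517] [ 0.06169331  0.00402649 -0.05114261]
```

View pics/grip.png

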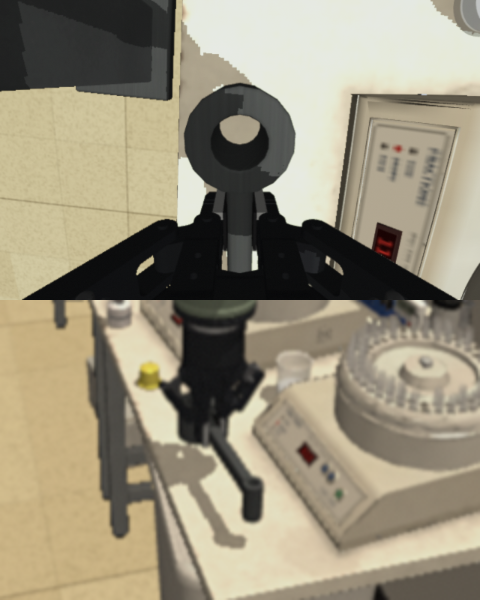

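The lever is held clear of the bench: boss centred at about (320,187) in the full wrist frame, gap 13 mm, wrist moment near zero, so it is balanced. Next I'll carry it in front of the collectors and turn it beyond them.

```bash
python3 - <<'E'
from h import *
R0=down(np.radians(6.27));R1=down(np.radians(92.7))
movel([422.8,-143.2,205],max_speed=150)
movel([423,140,205],max_speed=150);movel([423,424,205],max_speed=150)
t=np.radians(2.7);T=np.array([505.7,424.9])-38.5*np.array([np.cos(t),np.sin(t)]);print(T)
movep([*T,200],R1);wait(.3)
s=read_state();print(s["time"],s["eef_pos"],s["finger_gap"],s["ft_force"])
for n in("wrist","side","top"):
    c=shot(n,n+"_hi");P=cloud(c);X,Y,z=P[...,0],P[...,1],P[...,2]
    if n=="side":continue
    m=(abs(Y-424)<35)&(c["image"].max(2)<130)&(z>160)&(z<250)
    for nm,k in(("boss",(X<455)&(X>380)),("eye",(X>560)&(X<625))):
        e=P[m&k];print(n,nm,len(e),e.min(0).round(),e.max(0).round(),np.percentile(e[:,2],[50,95])) if len(e) else print(n,nm,0)
a,b,c=[cv2.imread(f"pics/{n}_hi.png") for n in("wrist","side","top")]
cv2.imwrite("pics/hi.png",np.vstack([np.hstack([cv2.resize(a,(400,300)),cv2.resize(b[60:210,170:370],(400,300))]),cv2.copyMakeBorder(cv2.resize(c[150:250,190:310],(360,300)),0,0,0,440,0)]))
E
```

```text
[467.24273981 423.08640165]
27.55 [467.12400496 423.17484046 200.01119564] 13.22258089683786 [ 0.0642741  -0.01975212 -4.72355237]
wrist boss 16316 [398. 391. 184.] [455. 459. 250.] [232.73219917 234.33111894]
wrist eye 0
top boss 1 [445. 405. 185.] [445. 405. 185.] [184.74293321 184.74293321]
top eye 158 [560. 417. 184.] [600. 439. 235.] [227.29893225 232.88082165]
```

View pics/hi.png

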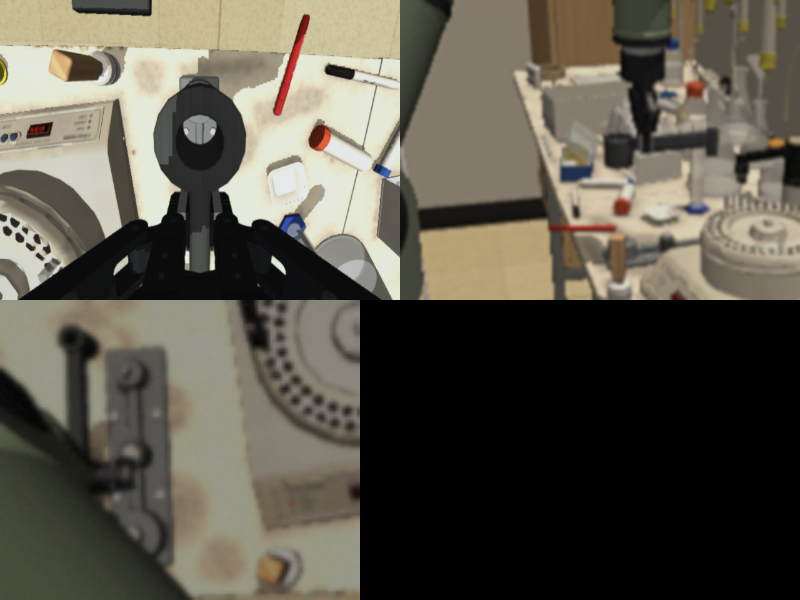

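The views show the lever level above the stand. The boss top is at 233 mm as expected, and the eye spans x to 600 and y 417–439, giving a centre near (588,428). The mallet is still upright. I'll lower it to 60 mm above the seats and verify.

```bash
python3 - <<'E'
from h import *
s=read_state()["eef_pos"];movel([467.24,423.09,117],max_speed=60,guard=15);wait(.4)
s=read_state();print(s["time"],s["eef_pos"],s["ft_force"],s["gripper_force"],s["qvel"].round(3) if hasattr(s["qvel"],"round") else s["qvel"])
c=shot("wrist","wl");P=cloud(c);X,Y,z=P[...,0],P[...,1],P[...,2]
e=P[(z>145)&(z<156)&(X<428)&(X>380)&(abs(Y-421)<40)];print("boss",e.min(0),e.max(0),cv2.minEnclosingCircle(e[:,:2].astype(np.float32)))
c=shot("top","tl");P=cloud(c);X,Y,z=P[...,0],P[...,1],P[...,2]
e=P[(z>138)&(z<160)&(X>578)&(X<625)&(abs(Y-428)<30)];print("eye",e.min(0),e.max(0),np.median(e[:,2]))
q=P[(abs(X-390)<30)&(abs(Y-276)<30)&(z>112)&(z<130)];print("mallet",q.mean(0))
E
```

```text
29.6333 [467.25304931 423.0837573  117.05051356] [ 0.3201558   0.51900203 -5.10519475] 58.501920104026794 [ 0.002 -0.001 -0.001 -0.002  0.     0.    -0.003]
boss [397.75371908 395.47160949 145.00283718] [427.9982204  447.24390937 152.4220356 ] ((422.66986083984375, 421.3243103027344), 25.92523765563965)
eye [578.19349384 417.01662182 138.22786426] [600.00523319 437.85841619 153.03801355] 147.77775882093556
mallet [392.20321144 275.88286121 120.32037264]
```

Boss is at (423, 421) and eye at about (588, 428). Both are within 2 mm of their seats and about 60 mm above them, so I'm handing in.

```bash
python3 -c "
from workcell import *
print(finish_job())"
```

```text
the job is handed in; nothing more can be done
None
```

I handed the job in with the pin fully down, the mallet standing upright back where it started, and the lever held level about 60 mm above the stand, boss and eye each within about 2 mm of their seats; no verdict came back.

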